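# Shut the long probe case and swing its hasp over the staple

### The arm

A 6-joint arm with a two-finger parallel gripper is mounted at the origin on the work surface. World frame = base frame: x ahead of the robot, y to its left, z up, the work surface at z = 0. Lengths are in m, angles in rad, forces in N, time in s.
With the tool pointing down it reaches from about 0.275 to 1 m from the base axis. Payload 8.4 kg.
Tool frame: the origin (TCP) lies at the very end of the fingers, on their centre line; the grasp point (between the pads) lies 19 mm behind it; x points along the fingers, z is the direction in which the jaws open and shut, and the axes are right-handed (so a half turn about x gives the same grasp; the last joint's range is limited). The gripper opens to 85 mm and grips with 20 to 120 N. Pads are 22 mm wide; open, the fingers measure 114 mm over their backs; the gripper's body (76 mm by 85 mm) begins 54 mm behind the grasp point. The pads swing forward as they close: fully open they stand 13 mm farther back than shut.
Start: joints at [-1.278, 0.353, 1.633, -0, 1.155, -0.002], TCP at [0.182, -0.598, 0.231] pointing down, gripper open.
Joint ranges: [-2.63, 2.63], [-0.92, 2.1], [0.06, 2.66], [-1.3, 4.44], [0, 2.69], [-3.02, 3.02]. Speed limits (rad/s): [2.22, 2.22, 2.79, 3.14, 3.14, 3.14].

### API

Orientations are given as a unit quaternion [w, x, y, z].
In Python, from station import * gives the robot as it stands.
- The arm moves only by the shell command python3 -m handwheel 'ROWS' [OPENING] [FORCE]. ROWS is JSON, a list of rows, each a list of 6 numbers: the shift along the tool's x, y, z in cm, then the turn, a rotation vector about the tool's x, y, z in degrees. In form: [[tx, ty, tz, wx, wy, wz], ...]. A call has 1 to 20 rows; each row shifts and turns the commanded pose from where the row before left it, along the tool's axes as they then stand; what a row does not reach is not made up. A row lasts 1/12 s, in which the tool goes at most 41.7 mm and 7.16 degrees, less where a joint would pass 70% of its speed; a pose out of reach is approached as far as the arm can. A call with a gripper value outside its range is refused whole. OPENING is the finger opening in cm, from 0 to 8.54, set as the call begins (- or left out, the last holds). The fingers move at their own pace and stop on an object; FORCE is the grip in N (left out, the last holds). Time passes only in rows, so rows that do not move let the fingers close. It gives the time, the measured TCP pose, the force and the opening at its end, in the units of the state.
- state(): the state, without advancing time (a new reading comes with each control period).
- capture(name): name is "side" or "top"; returns a dict with "image" (480x640x3 uint8, blue, green, red), "range_z" (480x640 float32, m along the optical axis (not along the pixel's ray), 0 where there is no reading), "camera_matrix" (3x3 intrinsics, pixels), "k1" (the pictures are not rectified: a ray, as slopes to the right and down, at radius r is drawn at 1 + k1 r^2 times it, then the intrinsics apply), "world_from_camera" (4x4, takes a point from camera to world coordinates). Camera axes: x right, y up, looking along -z (the intrinsics and any distortion apply to the point x, -y, -z); pixel columns grow to the right and rows downward; lengths in m; the calibration is good to about 2 mm. A picture is of the moment at which its call begins.
- hand_in(): hands the job in, once; it reports no verdict.
Trained networks look in a picture, given as the dict that the camera call returned (one of the last four; its "shot" number tells which), for a name from the list of things; names that differ only in an ending like _2 or _b are one class to them, and where a whole thing is asked for, a point or a joint stands for the part that bears it (a point fixed in the world has none). Each returns a list of dicts, best first, with "conf" (0 to 1); they miss things now and then, are a little off and sometimes report something else, mostly with a low value. They report only what shows in the picture. A call takes as long as a camera call.
- regions_of(label, picture): "region" (480x640 bool, what is visible of it) and "rect" ([left, top, right, bottom] in pixels, round what is visible of it).
The state is a dict: "clock": time; "joints": joint angles; "qvel": joint speeds; "joint_torque": joint torques, N m; "position": TCP position; "eef_rot": TCP orientation; "wrist_force": force on the tool from outside, world axes, zero at the start; "torque": the same for the moment, N m; "finger_gap": finger opening in m.
Only numpy, scipy, OpenCV 4.12 (cv2) and the standard library are available. Lean on these libraries where they do the work, as an engineer would, in place of code of your own. Each camera call takes 0.05 s, during which the arm holds its last target. There are 200 camera calls.

### The job

Two grey equipment cases stand on the lab bench with their lids ajar and their steel hasps thrown back. On the longer case, first press the lid fully shut, and then swing its hasp over the staple until it lies flat on the lid. Leave the shorter case alone: do not push against it.

Things in the scene. Friction and masses are not known exactly. Their poses are not given: they have to be found in the camera images.
- long_case: the longer of two grey plastic equipment cases, fixed to the bench: box 200 (x) x 280 (y) x 90 high, or 112 high with its lid shut. Origin: centre of the underside; z up, -x is the front (hasp side, roughly towards the robot). Points in its frame, in mm: lid hinge axis along y through (100, 0, 90), i.e. at the back rim; hasp hinge axis along y through (-112, 0, 113), just before the front edge of the lid.
- long_lid (a joint): angle of the long case's lid (rad): 0 = shut, grows as its front edge rises. The lid is a flat shallow cap covering the whole box, 22 thick, its top 112 above the bench when shut. A stiff hinge holds it at any angle, starting ajar at 0.3 to 0.5; 2 to 5 N downwards in the middle of the lid moves it. A steel wire staple (17 wide in y) stands 16 above the lid's top on its centre line, 28 behind its front edge.
- long_hasp (a joint): angle of the long case's hasp (rad): 0 = flat on the shut lid, pointing back (+x of the case) with the staple through its slot; pi/2 = straight up; starts thrown back towards the robot at 1.8 to 2.4 (stop at 2.6). The hasp is a flat steel leaf 90 long from its hinge, 36 wide (y), 4 thick, with a rolled end of 8 mm; slot 22 long x 22 wide, centred 40 from the hinge. A stiff hinge holds it at any angle; 1 to 3 N on the leaf moves it.
- short_case: the shorter grey case of the same make, fixed to the bench, to be left alone: 160 (x) x 160 (y) x 70 high, 92 with its lid shut; its lid is ajar (front edge up to 170 above the bench) and its 65 long hasp is thrown back, reaching 140 before the origin at 100 to 160 above the bench. Origin: centre of the underside, axes as for the long case.

How it is judged:
On the way, in this order (a step that is already met when the one before it is completed fails the run):
1. the long case's lid is shut while its hasp is still thrown back (value of joint long_lid below 0.07 rad and value of joint long_hasp above 1.2 rad), for 0.2 s.
2. the long case's hasp lies over the staple, flat on the shut lid (value of joint long_lid below 0.07 rad and value of joint long_hasp below 0.17 rad), for 0.2 s.
At the end, for the whole second after the job is handed in: the long case's lid is shut (within 0.07 rad, 14 mm at its front edge) and its hasp lies over the staple, within 0.17 rad (10 degrees) of flat on the lid (all of step 2); the robot touches nothing.
It fails at once if the short case, its lid or its hasp is pushed with more than 4 N (contact force between any of the fingers, the arm and short_case above 4 N).
It also fails if it takes over 45 s, if anything falls off the work surface, if the arm or the gripper's body presses on something with over 40 N, if the wrist force passes 120 N, or if a joint passes its speed limit or range.

## Working session

There is one attempt and no reset: what is moved stays moved. The work goes in short steps, Python scripts to look and compute and a shell command to move; the robot and the scene stay as the last step left them, time stands still between calls to the robot, and variables do not carry over. Pictures are saved under pics/ and viewed, about 8 in all and at most 12, crops included, and the job is handed in when it is done.

```bash
mkdir -p pics
cat > h.py <<'E'
from station import *
import numpy as np, cv2
from scipy.spatial.transform import Rotation as R
def pts(c):
    K=np.array(c["camera_matrix"]);d=c["range_z"]
    v,u=np.mgrid[0:480,0:640]
    p=np.stack([u,v],-1).reshape(-1,1,2).astype(np.float64)
    n=cv2.undistortPoints(p,K,np.array([c["k1"],0,0,0,0.])).reshape(480,640,2)
    P=np.stack([n[...,0]*d,-n[...,1]*d,-d],-1)
    T=np.array(c["world_from_camera"])
    W=P@T[:3,:3].T+T[:3,3]; W[d==0]=np.nan
    return W
E
cat > a.py <<'E'
from h import *
s=state();print({k:np.round(v,3).tolist() for k,v in s.items()})
for n in("top","side"):
    c=capture(n);im=c["image"].copy();W=pts(c);np.save(n+".npy",W);print(n,np.round(c["world_from_camera"],2).tolist())
    for l,col in(("long_case",(0,255,0)),("long_lid",(255,0,0)),("long_hasp",(0,0,255)),("short_case",(0,255,255))):
        for r in regions_of(l,c)[:2]:
            m=r["region"];q=W[m];q=q[~np.isnan(q[:,0])]
            print(l,r["conf"],np.round(r["rect"]),np.round(np.percentile(q,[2,50,98],axis=0),3).tolist() if len(q) else 0)
            if r["conf"]>.4: cv2.drawContours(im,cv2.findContours(m.astype(np.uint8),0,2)[0],-1,col,1)
    cv2.imwrite(f"pics/{n}0.png",im)
E
python3 a.py
```

```text
{'clock': 0.0, 'joints': [-1.278, 0.354, 1.634, -0.0, 1.155, -0.002], 'qvel': [-0.0, 0.001, -0.001, 0.0, -0.002, 0.0], 'joint_torque': [0.002, -60.525, -34.207, -0.0, 0.009, -0.0], 'position': [0.181, -0.598, 0.231], 'eef_rot': [0.568, 0.421, 0.568, -0.421], 'wrist_force': [-0.092, 0.349, 0.266], 'torque': [0.052, -0.045, 0.04], 'finger_gap': 0.086}
top [[0.03, 1.0, -0.09, 0.59], [-1.0, 0.03, -0.02, -0.02], [-0.01, 0.09, 1.0, 0.84], [0.0, 0.0, 0.0, 1.0]]
long_case 0.8 [322. 194. 539. 381.] [[0.487, -0.306, 0.064], [0.615, -0.168, 0.157], [0.727, -0.032, 0.198]]
long_lid 0.67 [330. 191. 536. 327.] [[0.548, -0.306, 0.112], [0.628, -0.172, 0.162], [0.727, -0.037, 0.198]]
long_hasp 0.56 [410. 338. 442. 381.] [[0.465, -0.184, 0.116], [0.482, -0.165, 0.166], [0.507, -0.148, 0.195]]
short_case 0.63 [134. 186. 269. 327.] [[0.534, 0.099, 0.022], [0.642, 0.173, 0.12], [0.733, 0.257, 0.154]]
side [[0.86, -0.49, 0.14, 0.73], [0.51, 0.83, -0.22, -0.19], [-0.01, 0.27, 0.96, 0.76], [0.0, 0.0, 0.0, 1.0]]
long_case 0.67 [142. 197. 373. 447.] [[0.484, -0.307, 0.111], [0.628, -0.179, 0.158], [0.725, -0.041, 0.198]]
long_lid 0.98 [143. 195. 379. 447.] [[0.549, -0.308, 0.11], [0.632, -0.184, 0.158], [0.726, -0.039, 0.198]]
long_hasp 0.87 [155. 233. 207. 280.] [[0.43, -0.182, -0.001], [0.481, -0.165, 0.166], [0.506, -0.147, 0.195]]
long_hasp 0.21 [324.  71. 461. 221.] [[0.533, 0.098, 0.018], [0.648, 0.161, 0.116], [0.732, 0.256, 0.154]]
short_case 0.58 [322.  71. 462. 216.] [[0.532, 0.098, 0.017], [0.648, 0.161, 0.116], [0.732, 0.256, 0.154]]
```

```bash
cat > b.py <<'E'
from h import *
W=np.load("side.npy");V=np.load("top.npy");
Q=np.concatenate([W.reshape(-1,3),V.reshape(-1,3)]);Q=Q[~np.isnan(Q[:,0])]
q=Q[(Q[:,1]<0)&(Q[:,1]>-.35)&(Q[:,0]>.53)&(Q[:,2]>.105)&(Q[:,2]<.22)]
n=None
rng=np.random.default_rng(0);best=0
for _ in range(300):
    a=q[rng.choice(len(q),3)];m=np.cross(a[1]-a[0],a[2]-a[0]);m/=np.linalg.norm(m)+1e-12
    k=(abs((q-a[0])@m)<.002);
    if k.sum()>best:best=k.sum();K=k
t=q[K];c=t.mean(0);m=np.linalg.svd(t-c,full_matrices=False)[2][2];m*=np.sign(m[2])
print("lid",len(q),best,c,m,"angle",np.arccos(m[2]),"yaw",np.arctan2(m[1],m[0])-np.pi if m[0]<0 else np.arctan2(m[1],m[0]))
r=cv2.minAreaRect(t[:,:2].astype(np.float32));print(r,cv2.boxPoints(r))
h=Q[(Q[:,1]<-.14)&(Q[:,1]>-.19)&(Q[:,0]>.43)&(Q[:,0]<.515)&(Q[:,2]>.10)&(Q[:,2]<.22)]
c=h.mean(0);u=np.linalg.svd(h-c,full_matrices=False);print("hasp",len(h),c,u[2],np.percentile(h,[1,99],axis=0))
i=np.argsort(h[:,2]);print(np.round(h[i[::max(1,len(i)//25)]],3).tolist())
E
python3 b.py
```

```text
lid 52822 46498 [ 0.63608898 -0.17677515  0.15716177] [ 0.45036054 -0.02268883  0.89255846] angle 0.46780892183514494 yaw -0.05033670807925832
((0.6421911120414734, -0.17290297150611877), (0.2823629081249237, 0.18335099518299103), 87.19197082519531) [[ 0.5437092  -0.30942374]
 [ 0.7268401  -0.31840608]
 [ 0.740673   -0.0363822 ]
 [ 0.55754215 -0.02739987]]
hasp 2450 [ 0.48808087 -0.16526239  0.15535402] [[ 0.47743794 -0.03381391 -0.87801459]
 [ 0.0452829   0.99887826 -0.0138451 ]
 [ 0.87749785 -0.03314887  0.47843357]] [[ 0.4632873  -0.18615113  0.10955563]
 [ 0.51446904 -0.14616921  0.195557  ]]
[[0.511, -0.145, 0.104], [0.513, -0.188, 0.116], [0.513, -0.164, 0.117], [0.512, -0.178, 0.118], [0.511, -0.166, 0.119], [0.505, -0.164, 0.123], [0.502, -0.173, 0.127], [0.5, -0.172, 0.13], [0.498, -0.159, 0.135], [0.495, -0.178, 0.137], [0.493, -0.18, 0.143], [0.492, -0.152, 0.151], [0.486, -0.153, 0.159], [0.485, -0.154, 0.162], [0.482, -0.155, 0.166], [0.481, -0.173, 0.169], [0.478, -0.154, 0.172], [0.477, -0.147, 0.176], [0.476, -0.162, 0.179], [0.476, -0.157, 0.183], [0.474, -0.153, 0.185], [0.472, -0.149, 0.189], [0.468, -0.169, 0.192], [0.469, -0.153, 0.193], [0.466, -0.168, 0.195]]
```

View pics/top0.png

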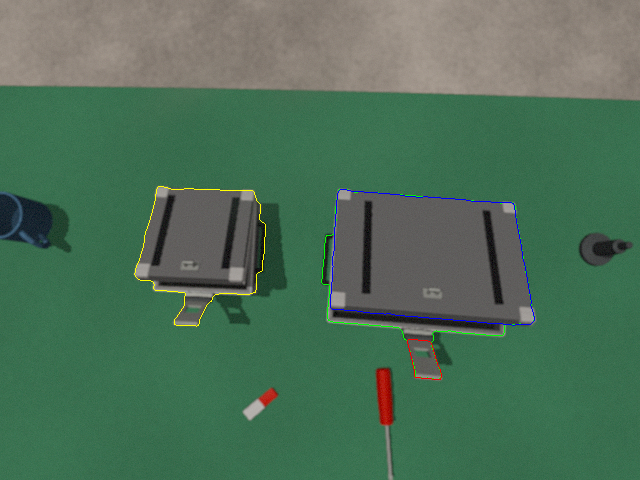

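View pics/side0.png

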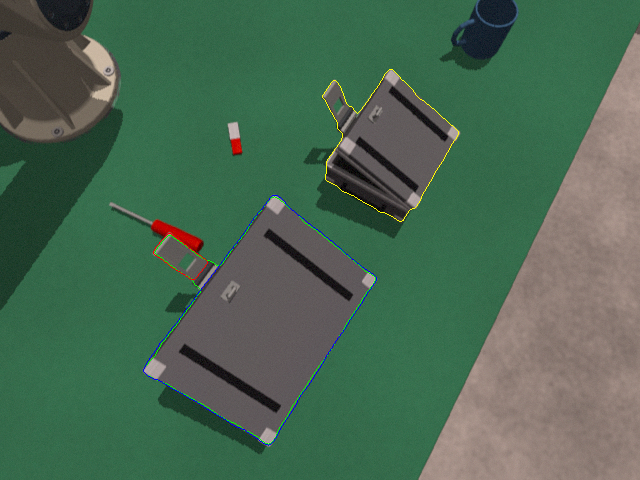

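```bash
cat > go.py <<'E'
import sys
from h import *
a=list(map(float,sys.argv[1:]));s=state();q=s["eef_rot"];r=R.from_quat([q[1],q[2],q[3],q[0]])
M=r.as_matrix();print("axes x,y,z:\n",M.T.round(3),"pos",np.round(s["position"],4),"F",np.round(s["wrist_force"],1),s["clock"])
d=np.array(a[:3])-s["position"];print("shift cm tool",(M.T@d*100).round(2))
yaw=a[3] if len(a)>3 else 0 # desired direction of tool z in plane
z=np.array([np.cos(yaw),np.sin(yaw),0]);x=np.array([0,0,-1.]);T=np.stack([x,np.cross(z,x),z],1)
print("turn deg",np.degrees(R.from_matrix(M.T@T).as_rotvec()).round(1), "shift after turn",(T.T@d*100).round(2))
E
python3 go.py .61 -.2 .23 -.047;python3 go.py .61 -.2 .23 -1.618;python3 go.py .61 -.2 .23 1.524
```

```text
axes x,y,z:
 [[-0.     0.    -1.   ]
 [ 0.957  0.291 -0.   ]
 [ 0.291 -0.957 -0.   ]] pos [ 0.1816 -0.598   0.2312] F [ 0.7 -0.2  0.3] 0.5
shift cm tool [  0.12  52.56 -25.64]
turn deg [-70.4  -0.   -0. ] shift after turn [ 0.12 41.77 40.93]
axes x,y,z:
 [[-0.     0.    -1.   ]
 [ 0.957  0.291 -0.   ]
 [ 0.291 -0.957 -0.   ]] pos [ 0.1816 -0.598   0.2312] F [ 0.7 -0.2  0.3] 0.5
shift cm tool [  0.12  52.56 -25.64]
turn deg [19.6 -0.   0. ] shift after turn [  0.12  40.92 -41.78]
axes x,y,z:
 [[-0.     0.    -1.   ]
 [ 0.957  0.291 -0.   ]
 [ 0.291 -0.957 -0.   ]] pos [ 0.1816 -0.598   0.2312] F [ 0.7 -0.2  0.3] 0.5
shift cm tool [  0.12  52.56 -25.64]
turn deg [-160.4   -0.    -0. ] shift after turn [  0.12 -40.94  41.76]
```

```bash
python3 -m handwheel '[[-1,0,0,6.5,0,0],[-1,0,0,6.5,0,0],[-1,0,0,6.6,0,0],[0,2.7,-2.7,0,0,0],[0,2.7,-2.7,0,0,0],[0,2.7,-2.7,0,0,0],[0,2.7,-2.7,0,0,0],[0,2.7,-2.7,0,0,0],[0,2.7,-2.7,0,0,0],[0,2.7,-2.7,0,0,0],[0,2.7,-2.7,0,0,0],[0,2.7,-2.7,0,0,0],[0,2.7,-2.7,0,0,0],[0,2.7,-2.7,0,0,0],[0,2.7,-2.7,0,0,0],[0,2.7,-2.7,0,0,0],[0,2.7,-2.7,0,0,0],[0,2.7,-2.7,0,0,0]]' 0 20; python3 go.py .61 -.2 .18 -1.618
```

```text
clock: 2.0
position: [0.6065, -0.2111, 0.2614]
eef_rot: [0.488, 0.512, 0.488, -0.512]
wrist_force: [-0.4, -1.4, 0.3]
finger_gap: 0.0001
axes x,y,z:
 [[ 0.    -0.    -1.   ]
 [ 0.999 -0.047  0.   ]
 [-0.047 -0.999  0.   ]] pos [ 0.6065 -0.2111  0.2614] F [-0.4 -1.4  0.3] 2.0
shift cm tool [ 8.14  0.29 -1.12]
turn deg [ 0.  0. -0.] shift after turn [ 8.14  0.3  -1.12]
```

```bash
python3 -m handwheel '[[2.5,0,-1.1,0,0,0],[2.5,0,0,0,0,0],[2.5,0,0,0,0,0],[1,0,0,0,0,0],[1,0,0,0,0,0],[1,0,0,0,0,0],[1,0,0,0,0,0],[1,0,0,0,0,0],[1,0,0,0,0,0],[0.7,0,0,0,0,0],[0.5,0,0,0,0,0],[0,0,0,0,0,0],[0,0,0,0,0,0]]'
```

```text
clock: 3.08
position: [0.6059, -0.2016, 0.114]
eef_rot: [0.488, 0.512, 0.488, -0.512]
wrist_force: [-0.5, 0.3, -0.2]
finger_gap: 0.0003
```

```bash
python3 -m handwheel '[[0.2,0,0,0,0,0],[0.2,0,0,0,0,0],[0,0,0,0,0,0],[0,0,0,0,0,0],[0,0,0,0,0,0]]'
```

```text
clock: 3.5
position: [0.6065, -0.2018, 0.112]
eef_rot: [0.489, 0.512, 0.488, -0.511]
wrist_force: [-3.3, 0.7, 11.2]
finger_gap: 0.0003
```

```bash
sed -i 's/"\.npy"/".npy"/;s/0\.png/1.png/' a.py; python3 a.py | grep -v clock; python3 b.py
```

```text
top [[0.03, 1.0, -0.09, 0.59], [-1.0, 0.03, -0.02, -0.02], [-0.01, 0.09, 1.0, 0.84], [0.0, 0.0, 0.0, 1.0]]
long_case 0.74 [322. 194. 481. 379.] [[0.478, -0.229, 0.05], [0.623, -0.127, 0.111], [0.72, -0.029, 0.178]]
long_lid 0.63 [326. 194. 476. 331.] [[0.53, -0.231, 0.108], [0.632, -0.121, 0.111], [0.721, -0.033, 0.114]]
long_hasp 0.95 [410. 343. 441. 382.] [[0.466, -0.182, 0.12], [0.482, -0.165, 0.167], [0.507, -0.148, 0.195]]
short_case 0.96 [132. 187. 267. 326.] [[0.535, 0.098, 0.024], [0.642, 0.172, 0.12], [0.733, 0.257, 0.154]]
side [[0.86, -0.49, 0.14, 0.73], [0.51, 0.83, -0.22, -0.19], [-0.01, 0.27, 0.96, 0.76], [0.0, 0.0, 0.0, 1.0]]
long_case 0.59 [166. 208. 371. 439.] [[0.542, -0.309, 0.108], [0.654, -0.168, 0.111], [0.72, -0.037, 0.114]]
long_lid 0.57 [166. 207. 372. 442.] [[0.543, -0.308, 0.109], [0.653, -0.167, 0.111], [0.719, -0.037, 0.114]]
short_case 0.93 [322.  71. 461. 220.] [[0.533, 0.097, 0.02], [0.648, 0.16, 0.116], [0.731, 0.256, 0.154]]
lid 33704 29207 [ 0.64068963 -0.1512196   0.11130498] [ 5.03330098e-04 -1.76130329e-04  9.99999858e-01] angle 0.000533257073740
[... 408 characters left out ...]
9]] [[ 0.46405469 -0.18673729  0.114164  ]
 [ 0.51446107 -0.14584305  0.19526625]]
[[0.514, -0.145, 0.104], [0.511, -0.151, 0.116], [0.511, -0.155, 0.117], [0.514, -0.152, 0.118], [0.513, -0.174, 0.12], [0.506, -0.16, 0.123], [0.503, -0.164, 0.127], [0.502, -0.151, 0.131], [0.5, -0.155, 0.135], [0.496, -0.171, 0.137], [0.494, -0.177, 0.142], [0.492, -0.151, 0.15], [0.487, -0.181, 0.158], [0.486, -0.16, 0.161], [0.484, -0.158, 0.165], [0.482, -0.174, 0.168], [0.482, -0.15, 0.171], [0.479, -0.149, 0.175], [0.478, -0.167, 0.178], [0.476, -0.153, 0.181], [0.474, -0.179, 0.185], [0.473, -0.173, 0.188], [0.464, -0.156, 0.191], [0.466, -0.151, 0.192], [0.465, -0.158, 0.194], [0.468, -0.159, 0.195]]
```

```bash
python3 -m handwheel '[[-3.4,0,0,0,0,0],[-3.4,0,0,0,0,0],[-3.4,0,0,0,0,0],[-3.4,0,0,0,0,0],[-3.4,0,0,0,0,0],[0,-3.2,-0.5,0,0,0],[0,-3.2,-0.5,0,0,0],[0,-3.2,-0.5,0,0,0],[0,-3.2,-0.5,0,0,0],[0,-3.2,-0.5,0,0,0],[0,-3.2,-0.4,0,0,0],[3,0,0,0,0,0],[3,0,0,0,0,0],[3,0,0,0,0,0],[2.7,0,0,0,0,0],[0,0,0,0,0,0]]'
```

```text
clock: 5.33
position: [0.4126, -0.1625, 0.1597]
eef_rot: [-0.486, -0.511, -0.49, 0.513]
wrist_force: [-1.6, -0.2, -0.0]
finger_gap: 0.0001
```

```bash
python3 -m handwheel '[[0,1.2,0,0,0,0],[0,1.2,0,0,0,0],[0,1,0,0,0,0],[-0.3,1,0,0,0,0],[-0.3,1,0,0,0,0],[-0.3,1,0,0,0,0],[-0.3,1,0,0,0,0],[-0.3,1,0,0,0,0],[-0.2,0.8,0,0,0,0],[0,0,0,0,0,0],[0,0,0,0,0,0]]'; sed -i 's/1\.png/2.png/' a.py; python3 a.py | grep hasp
python3 - <<'E'
import cv2,numpy as np
a=cv2.imread('pics/side2.png')[180:330,100:300];b=cv2.imread('pics/top2.png')[280:430,340:540]
cv2.imwrite('pics/z2.png',cv2.resize(np.hstack([a,b]),None,fx=2,fy=2))
E
```

```text
clock: 6.25
position: [0.5077, -0.168, 0.1803]
eef_rot: [0.488, 0.512, 0.488, -0.512]
wrist_force: [-0.4, -0.6, -0.1]
finger_gap: -0.0002
long_hasp 0.48 [409. 332. 435. 342.] [[0.511, -0.17, 0.126], [0.524, -0.155, 0.2], [0.53, -0.149, 0.207]]
long_hasp 0.74 [188. 251. 210. 284.] [[0.455, -0.184, -0.0], [0.523, -0.167, 0.194], [0.529, -0.136, 0.206]]
```

View pics/z2.png

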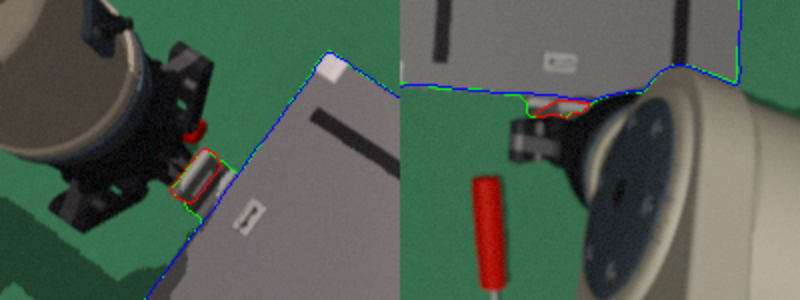

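```bash
python3 -m handwheel '[[0.2,1,0,0,0,0],[0.2,1,0,0,0,0],[0.2,0.9,0,0,0,0],[0.6,0.7,0,0,0,0],[0.6,0.7,0,0,0,0],[0.8,0.6,0,0,0,0],[0.8,0.6,0,0,0,0],[0.6,0.4,0,0,0,0],[0.6,0.3,0,0,0,0],[0.6,0.3,0,0,0,0],[0.5,0.2,0,0,0,0],[0.3,0,0,0,0,0],[0,0,0,0,0,0],[0,0,0,0,0,0]]'; sed -i 's/2\.png/3.png/' a.py; python3 a.py | grep hasp
python3 - <<'E'
import cv2,numpy as np
a=cv2.imread('pics/side3.png')[180:330,100:300];b=cv2.imread('pics/top3.png')[230:380,340:540]
cv2.imwrite('pics/z3.png',cv2.resize(np.hstack([a,b]),None,fx=2,fy=2))
E
```

```text
clock: 7.92
position: [0.574, -0.1711, 0.1203]
eef_rot: [-0.488, -0.512, -0.488, 0.512]
wrist_force: [0.1, 0.3, -0.3]
finger_gap: -0.0001
long_hasp 0.94 [408. 278. 422. 338.] [[0.516, -0.166, 0.114], [0.535, -0.158, 0.117], [0.603, -0.151, 0.124]]
long_hasp 0.89 [237. 288. 258. 319.] [[0.579, -0.187, 0.116], [0.592, -0.17, 0.119], [0.603, -0.153, 0.124]]
```

View pics/z3.png

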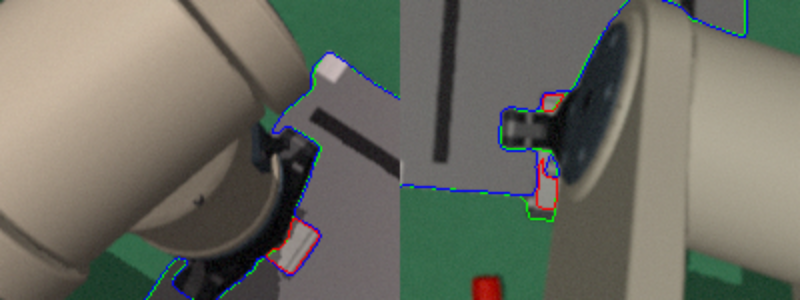

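Hasp is over the lid and nearly flat. I'll press it the last few mm, pause, lift off and look.

```bash
python3 -m handwheel '[[0.3,0,0,0,0,0],[0.2,0,0,0,0,0],[0.1,0,0,0,0,0],[0,0,0,0,0,0],[0,0,0,0,0,0],[0,0,0,0,0,0],[0,0,0,0,0,0]]';  python3 -m handwheel '[[-2,0,0,0,0,0],[-3,0,0,0,0,0],[-3,0,0,0,0,0],[-3,0,0,0,0,0],[-3,0,0,0,0,0],[0,0,4,0,0,0],[0,0,4,0,0,0],[0,0,4,0,0,0],[0,0,4,0,0,0],[0,0,4,0,0,0],[0,0,0,0,0,0]]'; sed -i 's/3\.png/4.png/' a.py; python3 a.py | grep -E 'hasp|lid'; python3 b.py|grep lid
python3 - <<'E'
import cv2,numpy as np
a=cv2.imread('pics/side4.png')[180:330,100:300];b=cv2.imread('pics/top4.png')[230:380,340:540]
cv2.imwrite('pics/z4.png',cv2.resize(np.hstack([a,b]),None,fx=2,fy=2))
V=np.load('top.npy').reshape(-1,3);k=(V[:,0]>.515)&(V[:,0]<.605)&(V[:,1]>-.18)&(V[:,1]<-.16)
V=V[k];i=np.argsort(V[:,0]);print(V[i[::len(i)//20]].round(3).tolist())
E
```

```text
clock: 9.0
position: [0.5747, -0.1713, 0.1166]
eef_rot: [0.488, 0.512, 0.488, -0.511]
wrist_force: [-7.8, 1.9, 23.6]
finger_gap: 0.0001
clock: 9.92
position: [0.5637, -0.3775, 0.2537]
eef_rot: [-0.488, -0.512, -0.486, 0.513]
wrist_force: [-0.7, 1.3, -0.5]
finger_gap: -0.0001
long_lid 0.55 [328. 197. 516. 338.] [[0.527, -0.306, 0.108], [0.626, -0.171, 0.111], [0.719, -0.035, 0.114]]
long_hasp 0.74 [407. 277. 435. 339.] [[0.516, -0.187, 0.113], [0.566, -0.169, 0.116], [0.603, -0.151, 0.121]]
long_lid 0.6 [152. 206. 376. 443.] [[0.525, -0.307, 0.109], [0.628, -0.188, 0.111], [0.718, -0.039, 0.114]]
long_lid 0.43 [150. 204. 372. 437.] [[0.52, -0.309, 0.09], [0.624, -0.181, 0.111], [0.72, -0.038, 0.117]]
long_hasp 0.94 [201. 266. 258. 318.] [[0.515, -0.186, 0.114], [0.565, -0.169, 0.116], [0.602, -0.151, 0.121]]
lid 46999 39844 [ 0.62924755 -0.1737754   0.11126632] [ 6.37306995e-04 -8.87477092e-04  9.99999403e-01] angle 0.0010926006909210914 yaw -0.9480185105650569
[[0.515, -0.162, 0.114], [0.519, -0.175, 0.117], [0.524, -0.177, 0.116], [0.528, -0.169, 0.116], [0.533, -0.17, 0.115], [0.537, -0.17, 0.116], [0.541, -0.167, 0.111], [0.546, -0.16, 0.113], [0.55, -0.173, 0.125], [0.554, -0.178, 0.113], [0.56, -0.162, 0.111], [0.564, -0.163, 0.114], [0.568, -0.179, 0.116], [0.573, -0.178, 0.116], [0.577, -0.176, 0.117], [0.582, -0.175, 0.118], [0.586, -0.176, 0.117], [0.591, -0.173, 0.115], [0.595, -0.171, 0.117], [0.6, -0.17, 0.122], [0.605, -0.169, 0.119]]
```

View pics/z4.png

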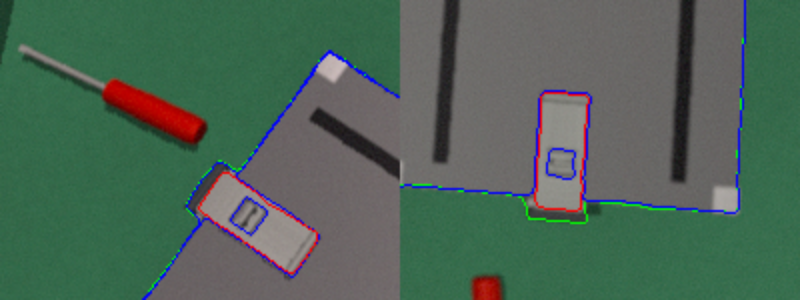

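The hasp lies flat with the staple through its slot, the lid is shut, and the arm is clear.

```bash
python3 -c "
from station import *
print(hand_in())"
```

```text
the job is handed in; nothing more can be done
None
```

I shut the long case's lid with the closed fingers, then swung its hasp over the staple, pressed it flat and handed the job in at about 10 s.

- **Lid:** after pressing, the depth images put it within about 0.001 rad of flat, with the hasp still thrown back at about 2.07 rad. It was still flat after the hasp was closed.
- **Hasp:** its leaf measured an even 0.115–0.118 m high along its length, so it lies flat, and the last picture shows the staple through the slot.
- **Robot:** at the end the fingers were about 14 cm above the bench surfaces and about 20 cm to the side of the hasp, touching nothing. The highest wrist force I read was about 25 N, while pressing the hasp flat.
- **Short case:** I never moved near it; I did not re-measure it at the end.

No check failed or disagreed; the hand-in itself reports no verdict.

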